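# Unlock the dividing fixture and index it to the third stop

### The job

The round leather box on the dividing fixture is to be marked at its third division. Lift the steel locking link up off its two pegs and stand it flat on the mat clear of the fixture; then turn the bar knob clockwise (seen from above) from its home stop, counting the clicks, to the third stop without running past it. Finish still gripping the knob there, and leave the small things lying around undisturbed.

Things in the scene. Friction and masses are not known exactly. Their poses are not given: they have to be found in the camera images.
- fixture: Dividing fixture, fixed: aluminium base plate 12 mm thick, x = -75 to +75 mm, y = -185 to +80 mm from the origin, which lies on the mat under the axis of the round dial (120 mm across, top at z = 44 mm) and its bar knob. A fixed steel peg, 8 mm across, top at z = 58 mm, stands at x = +46, y = +50 mm; a 12 mm wide index pointer block, 46 mm high, at x = -68, y = 0.
- turntable_seat (a point): Centre of the turntable's top, 30 mm above the mat, at y = -135 mm of the fixture. It carries an 82 mm round leather box (top 88 mm above the mat) and turns with the knob. A marking arm reaches over it, top 113 mm above the mat, from a post at x = +60 mm of this point.
- knob_grip (a point): On the axis of the bar knob, 80 mm above the mat, where the TCP may grip. Black upright bar, 56 mm long (point x), 14 mm thick (point y: close the fingers along y), z = 52 to 86 mm above the mat, on the dial. Axes turn with the knob; at home they are parallel to the fixture's. A peg 8 mm across, top 58 mm above the mat, stands on the dial at y = +50 mm of this point.
- dial (a joint): Angle of dial and bar knob, rad: 0 at home (end stop and start), growing clockwise seen from above. Click stops every 24 degrees: 0.419, 0.838, 1.257 (third), 1.676. Resistance peaks at about 0.07 N m a quarter of the way to the next stop, then the click pulls in from half way; the knob stays in a stop. 15 ticks on the dial, the home one longer, pass the pointer.
- link: Loose steel locking link, 0.06 to 0.13 kg: flat plate 74 (x) by 30 (y) by 6 mm, two 12 mm holes 46 mm apart over the dial's peg and the fixture's peg (each 8 mm); it keeps the knob from turning. Origin: centre of the plate's underside, at the start 44 mm above the mat, the pegs rising 14 mm above it; its x lies along the fixture's x. An upright tab stands on its middle.
- link_tab (a point): Grip point on the link's upright tab, 62 mm above the plate's underside (106 mm above the mat at the start), axes as the link's. The tab is 24 mm long (x), 8 mm thick (y: close the fingers along y), its top 68 mm above the underside; fingers round its upper 25 mm pass above the knob.
- spool: Bystander: clear upright tube of cord, 30 mm across, 79 mm high; origin at the centre of its underside.
- setter: Bystander: snap setter, black handle with a metal tip, 65 x 109 x 16 mm, lying; origin at the centre of its underside.
- rubber: Bystander: small eraser, 24 x 28 x 12 mm; origin at the centre of its underside.
Not all that is in view belongs to the job. Leave any pink look-alike of the link alone.

How it is judged:
By the outcome, as a careful person would: the job done as asked, in the order asked, and still so for the second after the job is handed in, while the arm keeps its last pose, push and grip.
It also fails if it takes over 51 s, if anything falls off the work surface, if the arm or the gripper's body presses on something with over 40 N, if the wrist force passes 120 N, or if a joint passes its speed limit or range.

### The arm

A 7-joint arm with a two-finger parallel gripper is mounted at the origin on the work surface; the furniture and walls round the work are solid. World frame = base frame: x ahead of the robot, y to its left, z up, the work surface at z = 0. Lengths are in m, angles in rad, forces in N, time in s.
With the tool pointing down it reaches from about 0.35 to 0.9 m from the base axis. Payload 7.2 kg.
Tool frame: the origin (TCP) lies between the finger pads, 19 mm behind the fingertips; this is the grasp point; z points along the fingers, y is the direction in which the jaws open and shut (so a half turn about z gives the same grasp; the last joint's range is limited). The gripper opens to 88 mm and grips with 3 to 60 N. Pads are 20 mm wide; open, the fingers measure 115 mm over their backs; the gripper's body (75 mm by 178 mm) begins 61 mm behind the grasp point.
Start: joints at [-1.375, 0.411, -0.013, 1.596, 0.006, 1.134, -0.082], TCP at [0.163, 0.603, 0.241] pointing down, gripper open.
Joint ranges: [-2.95, 2.95], [-0.29, 1.99], [-1.47, 1.44], [0.14, 2.54], [-1.03, 4.17], [0.13, 1.85], [-2.86, 2.86]. Speed limits (rad/s): [2.39, 2.39, 3.01, 3.01, 3.14, 3.14, 3.14].

### API

Orientations are given as a unit quaternion [x, y, z, w].
In Python, from bench import get_obs, camera, job_done, masks_of gives the robot as it stands. The module is installed in compiled form; this text tells all that it offers.
- The arm moves only by the tool servo_tool, never from a script. Its argument "deltas" is text: rows parted by semicolons, each of 7 numbers parted by spaces: the turn, a rotation vector about the tool's x, y, z in rad, then the shift along the tool's x, y, z in mm, then the closure in counts, from 0 (fully open) to 255 (shut). A call has 1 to 12 rows; each row shifts and turns the commanded pose from where the row before left it, along the tool's axes as they then stand; what a row does not reach is not made up. A row lasts 1/10 s, in which the tool goes at most 50 mm and 8.59 degrees, less where a joint would pass 70% of its speed; a pose out of reach is approached as far as the arm can. A call with a gripper value outside its range is refused whole. The fingers move at their own pace and stop on an object; the grip force is fixed at half the most. Time passes only in rows, so rows that do not move let the fingers close. It gives the time, the measured TCP pose, the force and the opening at its end, in the units of the state.
- get_obs(): the state, without advancing time (a new reading comes with each control period).
- camera(name): name is "side" or "top" or "wrist"; returns a dict with "img" (400x640x3 uint8, blue, green, red), "mtx" (3x3 intrinsics, pixels), "dist" ([k1, k2, p1, p2, k3] as OpenCV has them; the pictures are not rectified), "R" (3x3) and "t" (3): a world point X has camera coordinates R X + t; the wrist camera has in their place "mount" (4x4, takes a point from camera to tool coordinates, whose origin is the TCP and whose axes are the flange's). Camera axes: x right, y down, z forward; pixel columns grow to the right and rows downward; lengths in m; the calibration is good to about 2 mm. A picture is of the moment at which its call begins: read the wrist's pose just before it. There is no depth.
- job_done(): hands the job in, once; it reports no verdict.
Trained networks look in a picture, given as the dict that the camera call returned (one of the last four; its "shot" number tells which), for a name from the list of things; names that differ only in an ending like _2 or _b are one class to them, and where a whole thing is asked for, a point or a joint stands for the part that bears it (a point fixed in the world has none). Each returns a list of dicts, best first, with "p" (0 to 1); they miss things now and then, are a little off and sometimes report something else, mostly with a low value. They report only what shows in the picture. A call takes as long as a camera call. They do not tell look-alikes from the thing itself.
- masks_of(picture, query): "mask" (400x640 bool, what is visible of it) and "at" ([column, row] in pixels, amid what is visible of it).
The state is a dict: "clock": time; "joints": joint angles; "joint_velocities": joint speeds; "tau": joint torques, N m; "tcp_pos": TCP position; "eef_rot": TCP orientation; "ft_force": force on the tool from outside, world axes, zero at the start; "ft_torque": the same for the moment, N m; "grip_width": finger opening in m.
Only numpy, scipy, OpenCV 4.12 (cv2) and the standard library are available. Lean on these libraries where they do the work, as an engineer would, in place of code of your own. Each camera call takes 0.05 s, during which the arm holds its last target.

## Working session

There is one attempt and no reset: what is moved stays moved. The work goes in short steps, Python scripts to look and compute and a tool call to move; the robot and the scene stay as the last step left them, time stands still between calls to the robot, and variables do not carry over. Pictures are saved under pics/ and viewed, and the job is handed in when it is done.

Besides the shell and the picture viewer there is one more tool, called after "Emit:" as name(argument=value, ...) on one line, values as JSON. servo_tool: Moves the arm, as the interface text tells. Its arguments: {"type":"object","properties":{"deltas":{"type":"string"}},"required":["deltas"]}

```bash
mkdir -p pics; cat > h.py <<'E'
import numpy as np,cv2,pickle
from bench import *
def snap(n,tag):
    o=get_obs(); c=camera(n); cv2.imwrite(f'pics/{tag}.png',c['img'])
    pickle.dump((o,c),open(f'pics/{tag}.pkl','wb')); return o,c
E
python3 - <<'E'
from h import *
o,c=snap('top','top0'); o2,d=snap('side','side0')
print(o['clock'],o['tcp_pos'],o['eef_rot'],o['ft_force'],o['grip_width'])
for n,p in(('top',c),('side',d)):
    print(p['mtx'].tolist(),p['dist'],p['R'].tolist(),p['t'])
    for q in['link','link_tab','knob_grip','fixture','spool','setter','rubber']:
        try:print(n,q,[(round(m['p'],2),np.round(m['at']).tolist(),int(m['mask'].sum())) for m in masks_of(p,q)])
        except Exception as e:print(q,e)
print(get_obs()['clock'])
E
```

```text
0.0 [0.16289985 0.60291175 0.24053037] [ 1.31522855e-01  9.91312823e-01 -7.88831126e-04 -4.89403694e-05] [-0.28299684 -0.51202702  0.20074794] 0.08823812002899609
[[456.75381721472223, 0.0, 318.3242669843071], [0.0, 456.75381721472223, 194.7401036483431], [0.0, 0.0, 1.0]] [-0.01899643  0.          0.          0.          0.        ] [[-0.04687235170787317, -0.998900815344479, -0.00037914312358159735], [-0.9730778052125774, 0.04574637394931188, -0.2258912443481664], [0.22566029258167403, -0.01021911809426012, -0.9741524531495719]] [0.15830597 0.58912881 0.99707142]
top link [(0.86, [229.0, 180.0], 312), (0.74, [304.0, 212.0], 372)]
top link_tab [(0.78, [231.0, 183.0], 323), (0.57, [300.0, 213.0], 360)]
top knob_grip [(0.88, [327.0, 220.0], 1792)]
top fixture [(0.92, [350.0, 216.0], 6197)]
top spool [(0.74, [351.0, 170.0], 218)]
top setter [(0.82, [280.0, 180.0], 235)]
top rubber [(0.56, [247.0, 211.0], 53)]
[[409.4671845571512, 0.0, 316.55439069135], [0.0, 409.4671845571512, 200.0729120662922], [0.0, 0.0, 1.0]] [-0.0605593  0.         0.         0.         0.       ] [[-0.902880525514356, -0.4296760637694891, 0.013610175255249844], [-0.22393713179509156, 0.44306373413391925, -0.8680706702214375], [0.3669590135836815, -0.7868119265230197, -0.4962540424327301]] [0.57598456 0.16505058 0.82994212]
side link [(0.9, [230.0, 283.0], 737), (0.72, [314.0, 233.0], 552), (0.63, [270.0, 251.0], 299), (0.57, [341.0, 227.0], 4581)]
side link_tab [(0.94, [232.0, 283.0], 754), (0.8, [317.0, 234.0], 679)]
side knob_grip [(0.74, [339.0, 226.0], 971)]
side fixture [(0.91, [341.0, 226.0], 4606)]
side spool [(0.55, [298.0, 201.0], 340), (0.3, [346.0, 228.0], 4447)]
side setter [(0.49, [272.0, 250.0], 299)]
side rubber [(0.41, [279.0, 288.0], 120)]
0.8
```

```bash
python3 - <<'E'
import cv2
a=cv2.imread('pics/top0.png');b=cv2.imread('pics/side0.png')
cv2.imwrite('pics/top0c.png',cv2.resize(a[120:280,190:450],None,fx=3,fy=3,interpolation=cv2.INTER_CUBIC))
cv2.imwrite('pics/side0c.png',cv2.resize(b[140:330,190:450],None,fx=3,fy=3,interpolation=cv2.INTER_CUBIC))
E
```

```text
(no output)
```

View pics/top0.png

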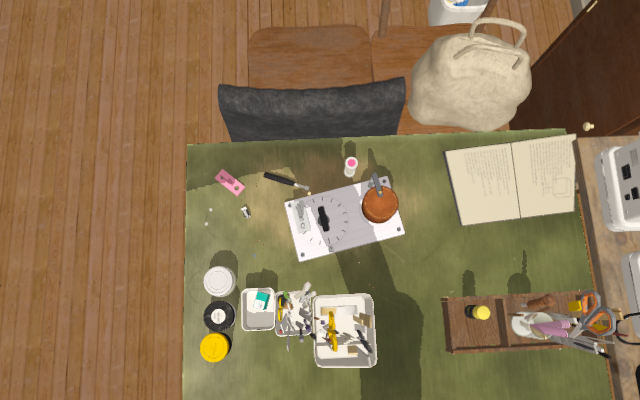

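View pics/top0c.png

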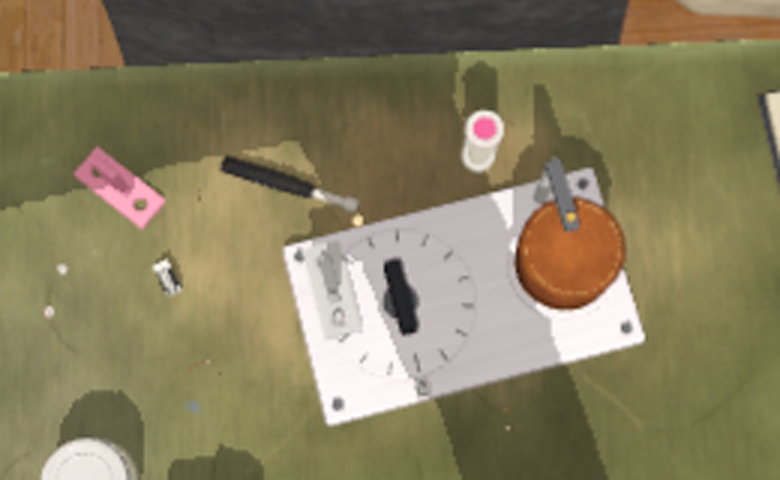

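View pics/side0c.png

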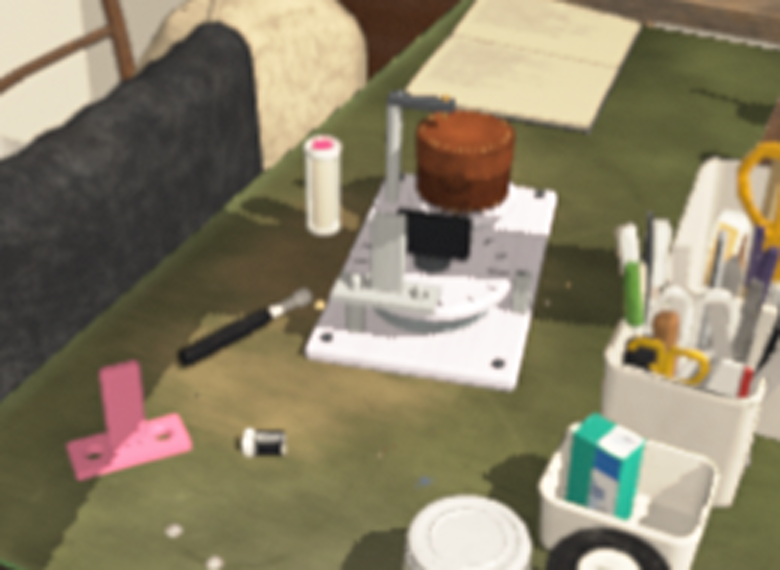

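```bash
cat > fit.py <<'E'
from h import *
from scipy.optimize import least_squares
def proj(c,X):
    return cv2.projectPoints(np.asarray(X,float).reshape(-1,3),cv2.Rodrigues(c['R'])[0],c['t'],c['mtx'],c['dist'])[0].reshape(-1,2)
def tri(c1,p1,c2,p2):
    u=[cv2.undistortPoints(np.array([[p]],float),c['mtx'],c['dist']).ravel() for c,p in((c1,p1),(c2,p2))]
    P=[np.c_[c['R'],c['t']] for c in(c1,c2)]
    X=cv2.triangulatePoints(P[0],P[1],u[0],u[1]).ravel(); X=X[:3]/X[3]
    e=[np.linalg.norm(proj(c,X)[0]-p) for c,p in((c1,p1),(c2,p2))]
    return X,e
E
python3 - <<'E'
from fit import *
c=pickle.load(open('pics/top0.pkl','rb'))[1];d=pickle.load(open('pics/side0.pkl','rb'))[1]
T=lambda p:np.array(p)/3+(190,120)-.33
S=lambda p:np.array(p)/3+(190,140)-.33
F=[(75,80,12),(75,-185,12),(-75,-185,12),(-75,80,12)]
obs=[(c,F[0],T((286,245))),(c,F[1],T((592,170))),(c,F[2],T((643,341))),(c,F[3],T((328,425))),
(d,F[0],S((307,355))),(d,F[3],S((515,385))),(d,F[2],S((557,193))),
(c,(28,0,86),T((393,260))),(c,(-28,0,86),T((408,333)))]
def P(v,L):
    L=np.array(L)/1000; s,k=np.sin(v[2]),np.cos(v[2])
    return np.array([v[0]+k*L[0]-s*L[1],v[1]+s*L[0]+k*L[1],L[2]])
f=lambda v:np.concatenate([proj(o,P(v,L))[0]-p for o,L,p in obs])
r=least_squares(f,[.55,.1,.2],loss='soft_l1')
print(r.x,np.degrees(r.x[2]));print(f(r.x).reshape(-1,2).round(1))
v=r.x
print('knob',P(v,(0,0,80)),'link',P(v,(23,50,44)))
# triangulation: tab top centre, knob bar centre top, tab
print('tabtop',tri(c,T((328,253)),d,S((390,219))))
print('knobtop left end', tri(c,T((393,262)),d,S((403,212))))
print('pointer top',tri(c,T((422,386)),d,S((521,272))),P(v,(-68,0,46)))
print('spool top',tri(c,T((485,128)),d,S((323,144))))
for n,a,b in(('setter',(270,178),(225,335)),('rubber',(168,276),(265,442)),('pink',(113,175),(122,370))):print(n,tri(c,T(a),d,S(b)))
E
```

```text
[0.53718807 0.12286721 0.20873105] 11.959408289022821
[[-1.8  0.9]
 [ 0.  -0.5]
 [ 0.8  0.6]
 [-0.9  0.6]
 [-0.4 -2.7]
 [ 0.1 -1.6]
 [ 0.4 -0.3]
 [-0.9 -0.1]
 [ 0.4 -0.8]]
knob [0.53718807 0.12286721 0.08      ] link [0.54932791 0.17654798 0.044     ]
tabtop (array([0.55940956, 0.17251081, 0.10645226]), [np.float64(3.7926670826448725), np.float64(4.11750783664366)])
knobtop left end (array([0.56214003, 0.12637502, 0.08406349]), [np.float64(0.4524703346905312), np.float64(0.47206423950632226)])
pointer top (array([0.47283759, 0.10864645, 0.04718939]), [np.float64(0.31330255922103817), np.float64(0.3305501935318911)]) [0.47066403 0.10877634 0.046     ]
spool top (array([0.66757745, 0.04953801, 0.07806094]), [np.float64(0.07529725526459284), np.float64(0.07244946469723819)])
setter (array([0.65555215, 0.22436598, 0.00653678]), [np.float64(0.3636872269025942), np.float64(0.4138798574193196)])
rubber (array([0.57515068, 0.30936107, 0.00488031]), [np.float64(0.445951947230396), np.float64(0.5612874596151189)])
pink (array([0.65110138, 0.3450409 , 0.06084084]), [np.float64(1.2932063459125434), np.float64(1.612337918548879)])
```

The links: steel one at top (304,212)/side (317,234), on the pegs under the dial. The pink look-alike is at top (229,180)/side (232,283), so I chose the steel one. The pictures show the fixture rotated by about 12°, the knob at about (0.537, 0.123) and the link at about (0.55, 0.176). I'll move above the link and look again with the wrist camera.

Emit:
servo_tool(deltas="0 0 0 -40 -26 0 0;0 0 0 -40 -26 0 0;0 0 0 -40 -26 0 0;0 0 0 -40 -26 0 0;0 0 0 -40 -26 0 0;0 0 0 -40 -26 0 0;0 0 0 -40 -26 0 0;0 0 0 -40 -26 0 0;0 0 0 -40 -26 0 0;0 0 0 -40 -26 0 0;0 0 0 -40 -26 0 0;0 0 0 -40 -26 0 0")

```text
clock: 2.0
tcp_pos: [0.5462, 0.1755, 0.2417]
eef_rot: [0.131, 0.991, 0.0, 0.0]
ft_force: [0.2, 1.5, 0.3]
grip_width: 0.0879
```

Emit:
servo_tool(deltas="0 0 -0.118 0 0 0 120;0 0 -0.118 0 0 0 120;0 0 -0.118 0 0 0 120;0 0 -0.118 0 0 0 120;0 0 0 0 0 0 120;0 0 0 0 0 0 120")

```text
clock: 2.6
tcp_pos: [0.5451, 0.1769, 0.2414]
eef_rot: [-0.102, 0.995, 0.0, 0.0]
ft_force: [-0.4, -0.8, -0.7]
grip_width: 0.0469
```

```bash
python3 - <<'E'
from fit import *
o,w=snap('wrist','w1'); _,c=snap('top','top1');_,d=snap('side','side1')
print(o['clock'],o['tcp_pos'],o['eef_rot'],o['joints'],o['grip_width'],w['mount'].tolist(),w['mtx'][0],w['dist'])
for q in['link_tab','knob_grip']:
  for p in(w,c,d):print(q,[(round(m['p'],2),np.round(m['at']).tolist(),int(m['mask'].sum())) for m in masks_of(p,q)])
E
```

```text
2.6 [0.54505697 0.17694112 0.24139142] [-1.02147113e-01  9.94769300e-01  8.08627675e-05  3.19369847e-05] [-0.52408342  0.32145621  0.16086028  1.73505717 -0.05727754  1.08952331
  1.43064716] 0.04694508848373987 [[-4.317625986514135e-05, -0.9598500945946198, -0.2805134471687728, 0.07614064937182424], [0.9999999972361238, -2.4463998796960303e-05, -7.020871329057221e-05, 0.0006551593269171624], [6.052735945927095e-05, -0.28051344942481815, 0.9598500929979776, -0.14353513221375983], [0.0, 0.0, 0.0, 1.0]] [351.94704581   0.         319.55966456] [-0.03364516  0.          0.          0.          0.        ]
link_tab [(0.64, [317.0, 181.0], 2298), (0.61, [334.0, 264.0], 970)]
link_tab [(0.62, [227.0, 182.0], 271)]
link_tab [(0.75, [232.0, 283.0], 789), (0.56, [314.0, 237.0], 550)]
knob_grip [(0.63, [263.0, 154.0], 10314), (0.56, [200.0, 152.0], 35523)]
knob_grip []
knob_grip [(0.94, [342.0, 227.0], 993)]
```

View pics/w1.png

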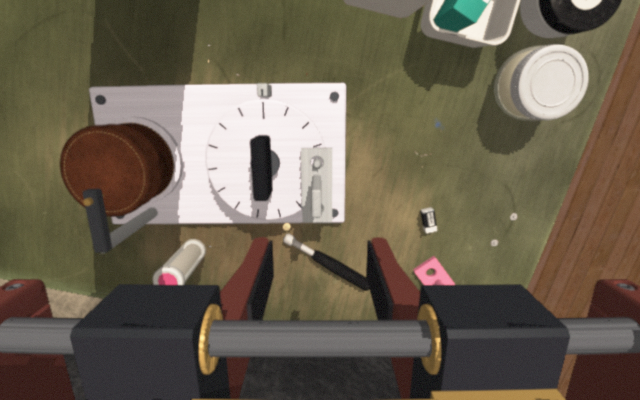

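```bash
python3 - <<'E'
import cv2
a=cv2.imread('pics/w1.png')
cv2.imwrite('pics/w1c.png',cv2.resize(a[70:235,220:360],None,fx=4,fy=4,interpolation=cv2.INTER_CUBIC)[:600])
E
```

```text
(no output)
```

View pics/w1c.png

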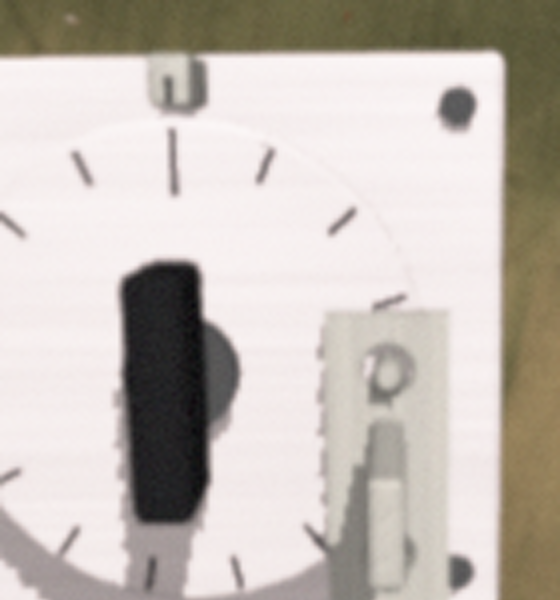

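```bash
cat > wr.py <<'E'
from fit import *
from scipy.spatial.transform import Rotation as Ro
def wcam(o,w):
    T=np.eye(4);T[:3,:3]=Ro.from_quat(o['eef_rot']).as_matrix();T[:3,3]=o['tcp_pos']
    M=np.linalg.inv(T@w['mount']); return dict(w,R=M[:3,:3],t=M[:3,3])
def atz(c,p,z):
    u=cv2.undistortPoints(np.array([[p]],float),c['mtx'],c['dist']).ravel()
    r=c['R'].T@np.array([u[0],u[1],1]);C=-c['R'].T@c['t'];return C+r*(z-C[2])/r[2]
E
python3 - <<'E'
from wr import *
w=wcam(*pickle.load(open('pics/w1.pkl','rb')))
c=pickle.load(open('pics/top0.pkl','rb'))[1];d=pickle.load(open('pics/side0.pkl','rb'))[1]
T=lambda p:np.array(p)/3+(190,120)-.33
S=lambda p:np.array(p)/3+(190,140)-.33
W=lambda p:np.array(p)/4+(220,70)-.4
F=[(75,80,12),(75,-185,12),(-75,-185,12),(-75,80,12)]
obs=[(c,F[0],T((286,245))),(c,F[1],T((592,170))),(c,F[2],T((643,341))),(c,F[3],T((328,425))),
(d,F[0],S((307,355))),(d,F[3],S((515,385))),(d,F[2],S((557,193))),
(c,(28,0,86),T((393,260))),(c,(-28,0,86),T((408,333))),
(w,F[3],W((503,52))),(w,F[0],np.array([344.5,222])),(w,F[2],np.array([90.5,87.5])),(w,(-28,0,86),W((162,283))),(w,(28,0,86),W((172,522)))]
def P(v,L):
    L=np.array(L)/1000; s,k=np.sin(v[2]),np.cos(v[2])
    return np.array([v[0]+k*L[0]-s*L[1],v[1]+s*L[0]+k*L[1],L[2]])
f=lambda v:np.concatenate([proj(o,P(v,L))[0]-p for o,L,p in obs])
r=least_squares(f,[.55,.1,.2],loss='soft_l1');v=r.x
print(v);print(f(v).reshape(-1,2).round(1))
print('tab model',P(v,(23,50,106)))
print('tab from wrist @.112',atz(w,W((370,478)),.112),atz(w,W((405,478)),.112),atz(w,W((402,592)),.112))
print('knob ends',atz(w,W((122,283)),.086),atz(w,W((200,263)),.086),atz(w,W((208,485)),.086))
print('tab tri w-side',tri(w,W((387,590)),d,S((391,216))))
print('hole',atz(w,W((388,370)),.05),P(v,(0,50,50)))
E
```

```text
[0.53834393 0.12408194 0.21281252]
[[-2.4  0.6]
 [-0.7 -1.2]
 [ 0.3 -0.2]
 [-1.3  0.3]
 [-1.1 -2.5]
 [-0.4 -1.5]
 [-0.4 -0.3]
 [-1.5 -0.5]
 [-0.1 -1.3]
 [ 2.3 -0.7]
 [ 1.4  0.4]
 [-1.9 -1.6]
 [-1.5 -3.1]
 [-0.5  1.1]]
tab model [0.55026458 0.1778118  0.106     ]
tab from wrist @.112 [0.53935005 0.17033479 0.112     ] [0.5379289  0.17718489 0.112     ] [0.56160359 0.18149584 0.112     ]
knob ends [0.51495201 0.11150769 0.086     ] [0.50751824 0.12695801 0.086     ] [0.55468796 0.13663118 0.086     ]
tab tri w-side (array([0.55453321, 0.17684105, 0.11306554]), [np.float64(8.280753532508179), np.float64(3.2963922313927245)])
hole [0.52793543 0.17116096 0.05      ] [0.52778344 0.17295398 0.05      ]
```

Emit:
servo_tool(deltas="0 0 -0.008 -5 0 24 120;0 0 0 0 0 30 120;0 0 0 0 0 30 120;0 0 0 0 0 25 120;0 0 0 0 0 15 120;0 0 0 0 0 10 120;0 0 0 0 0 0 120")

```text
clock: 3.75
tcp_pos: [0.5493, 0.1778, 0.1062]
eef_rot: [-0.108, 0.994, -0.0, -0.001]
ft_force: [-0.5, 0.1, 0.4]
grip_width: 0.0462
```

```bash
python3 - <<'E'
from wr import *
o,w=snap('wrist','w2');_,d=snap('side','side2')
print(o['tcp_pos'],o['ft_force'],o['eef_rot'])
im=np.hstack([cv2.resize(w['img'][60:400,150:490],(400,400)),cv2.resize(d['img'][150:290,250:390],(400,400))]);cv2.imwrite('pics/v2.png',im)
E
```

```text
[0.54929295 0.17783124 0.10619349] [-0.45688137  0.13355016  0.37746235] [-1.07873865e-01  9.94164030e-01 -3.31634770e-04 -1.00051708e-03]
```

View pics/v2.png

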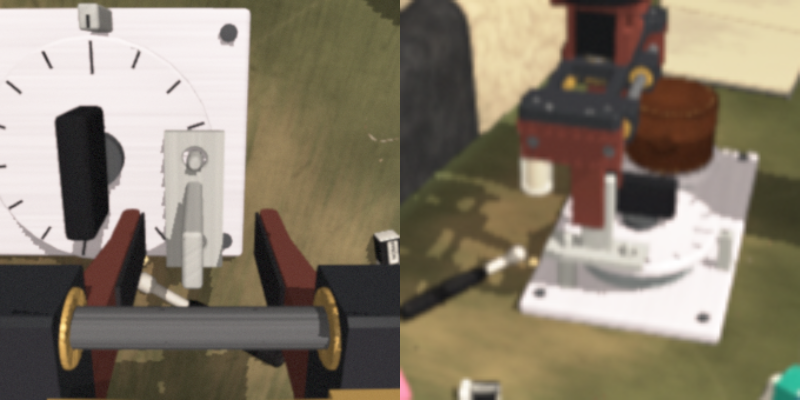

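```bash
python3 - <<'E'
from wr import *
o,w0=pickle.load(open('pics/w2.pkl','rb'));w=wcam(o,w0)
cv2.imwrite('pics/w2c.png',cv2.resize(w['img'][160:330,230:410],None,fx=4,fy=4,interpolation=cv2.INTER_CUBIC)[:600])
for m in masks_of(w0,'link_tab'):
    ys,xs=np.where(m['mask']);print(m['p'],m['at'],xs.min(),xs.max(),ys.min(),ys.max())
E
```

```text
0.69 [315.9, 229.5] 288 340 170 304
```

View pics/w2c.png

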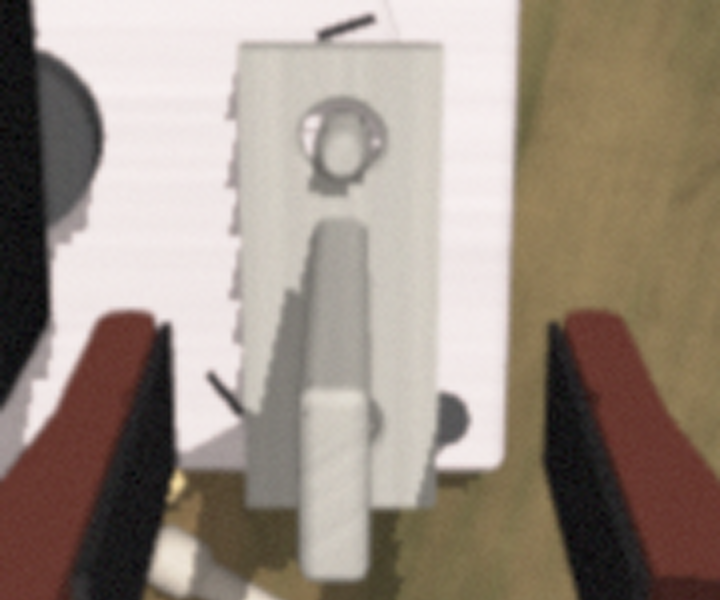

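Emit:
servo_tool(deltas="0 0 0 0 -3 0 120;0 0 0 0 0 0 120;0 0 0 0 0 0 160;0 0 0 0 0 0 200;0 0 0 0 0 0 255;0 0 0 0 0 0 255;0 0 0 0 0 0 255;0 0 0 0 0 0 255")

```text
clock: 4.7
tcp_pos: [0.5505, 0.1752, 0.1073]
eef_rot: [-0.108, 0.994, 0.0, -0.0]
ft_force: [-1.0, -0.8, 0.0]
grip_width: 0.0079
```

```bash
python3 - <<'E'
from wr import *
o,w0=snap('wrist','w3')
print(o['tcp_pos'],o['ft_force'],o['ft_torque'],o['grip_width'])
cv2.imwrite('pics/w3c.png',cv2.resize(w0['img'][160:330,230:410],None,fx=4,fy=4,interpolation=cv2.INTER_CUBIC)[:600])
E
```

```text
[0.55050462 0.17519156 0.10730148] [-1.04565105 -0.80846734  0.02039723] [ 0.10888502  0.01972169 -0.00543632] 0.00793436937040368
```

View pics/w3c.png

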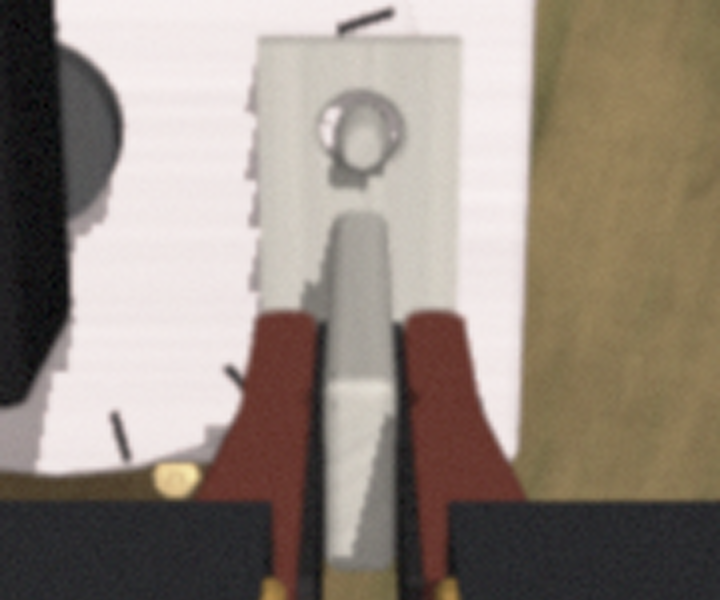

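Emit:
servo_tool(deltas="0 0 0 0 0 -8 255;0 0 0 0 0 -12 255;0 0 0 0 0 -20 255;0 0 0 0 0 -25 255;0 0 0 0 0 -25 255;0 0 0 0 0 0 255")

```text
clock: 5.35
tcp_pos: [0.5526, 0.1757, 0.2019]
eef_rot: [-0.108, 0.994, 0.001, 0.003]
ft_force: [0.2, -0.1, -1.3]
grip_width: 0.0076
```

```bash
python3 - <<'E'
from wr import *
o,w0=snap('wrist','w4');w=wcam(o,w0)
print(o['tcp_pos'],o['ft_force'],o['ft_torque'],o['grip_width'])
c=pickle.load(open('pics/top0.pkl','rb'))[1];im=c['img'].copy();iw=w0['img'].copy()
q=np.array([(.037,.015),(-.037,.015),(-.037,-.015),(.037,-.015)])
k,s=np.cos(.2125),np.sin(.2125)
pts=[(.47+k*a-s*b,.27+s*a+k*b,0) for a,b in q]
for cam,i in((c,im),(w,iw)):
    cv2.polylines(i,[proj(cam,pts).astype(int)],True,(0,0,255),1)
cv2.imwrite('pics/v4.png',np.vstack([cv2.resize(im[150:350,180:380],(400,400)),])); cv2.imwrite('pics/w4d.png',iw)
for p in [(219,281),(211,210),(206,224),(258,310)]:print(p,atz(c,p,.0),atz(c,p,.05))
E
```

```text
[0.55259669 0.17567313 0.20190017] [ 0.21536245 -0.05601933 -1.26295943] [0.02847627 0.00511657 0.02221901] 0.007570243018809214
(219, 281) [0.41196272 0.37598369 0.        ] [0.4094151  0.36536232 0.05      ]
(211, 210) [0.58537198 0.39595878 0.        ] [0.57497379 0.3844331  0.05      ]
(206, 224) [0.55096863 0.40801611 0.        ] [0.54212796 0.39594457 0.05      ]
(258, 310) [0.34061755 0.2843247  0.        ] [0.34129986 0.2778529  0.05      ]
```

View pics/v4.png

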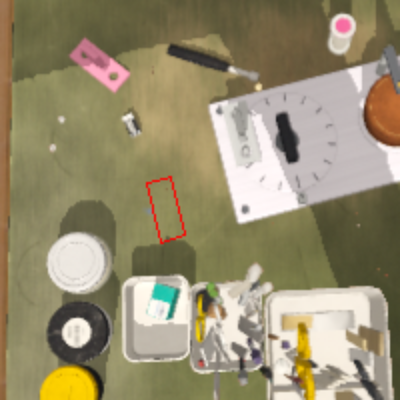

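View pics/w4d.png

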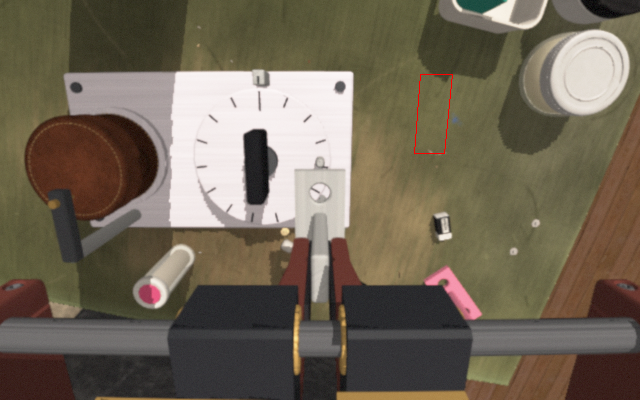

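Emit:
servo_tool(deltas="0 0 0 15 33 0 255;0 0 0 15 33 0 255;0 0 0 15 32 0 255;0 0 0 0 0 25 255;0 0 0 0 0 35 255;0 0 0 0 0 30 255;0 0 0 0 0 20 255;0 0 0 0 0 10 255;0 0 0 0 0 0 255;0 0 0 0 0 0 255")

```text
clock: 6.4
tcp_pos: [0.4859, 0.2613, 0.0778]
eef_rot: [-0.108, 0.994, 0.0, 0.0]
ft_force: [-0.2, -0.2, -0.9]
grip_width: 0.0079
```

```bash
python3 - <<'E'
from wr import *
o,d=snap('side','side5')
print(o['tcp_pos'],o['ft_force'],o['ft_torque'],o['grip_width'],o['eef_rot'])
cv2.imwrite('pics/v5.png',cv2.resize(d['img'][180:330,200:400],None,fx=4,fy=4,interpolation=cv2.INTER_CUBIC))
E
```

```text
[0.48589738 0.26129177 0.0778118 ] [-0.21028989 -0.24625156 -0.88418712] [ 0.01827243 -0.00388348  0.00690032] 0.007884236637848418 [-1.07845256e-01  9.94167671e-01  7.96873519e-05  1.90147076e-04]
```

View pics/v5.png

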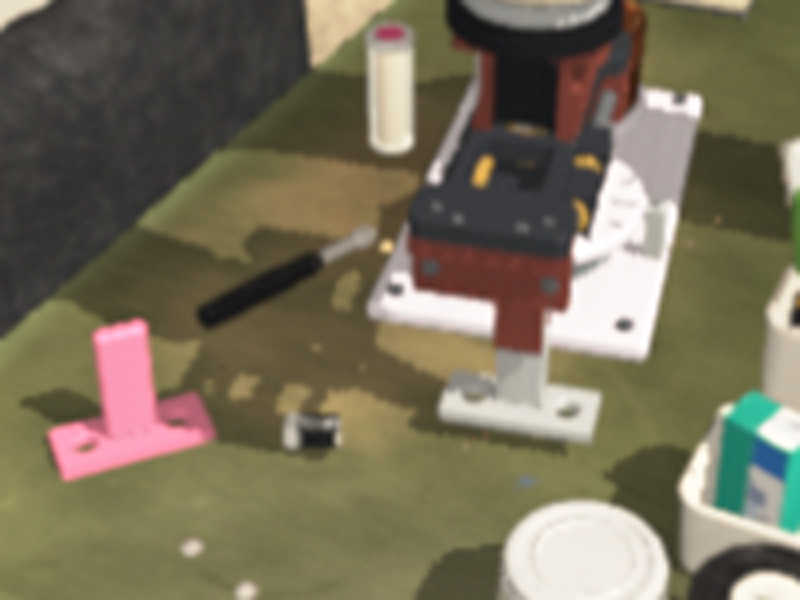

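Emit:
servo_tool(deltas="0 0 0 0 0 7 255;0 0 0 0 0 4 255;0 0 0 0 0 2 255;0 0 0 0 0 1 255;0 0 0 0 0 0 255;0 0 0 0 0 0 255")

```text
clock: 7.05
tcp_pos: [0.4857, 0.2612, 0.0634]
eef_rot: [-0.108, 0.994, 0.0, 0.0]
ft_force: [-0.1, 0.2, -0.5]
grip_width: 0.008
```

Emit:
servo_tool(deltas="0 0 0 0 0 1 255;0 0 0 0 0 0 255;0 0 0 0 0 0 255")

```text
clock: 7.35
tcp_pos: [0.4857, 0.2613, 0.0633]
eef_rot: [-0.108, 0.994, 0.0, 0.0]
ft_force: [-1.7, -1.7, 9.3]
grip_width: 0.0075
```

Emit:
servo_tool(deltas="0 0 0 0 0 -0.5 200;0 0 0 0 0 0 150;0 0 0 0 0 0 120;0 0 0 0 0 0 120;0 0 0 0 0 0 120;0 0 0 0 0 0 120")

```text
clock: 7.95
tcp_pos: [0.4856, 0.2612, 0.0628]
eef_rot: [-0.108, 0.994, -0.0, -0.0]
ft_force: [0.4, 0.2, -0.2]
grip_width: 0.0461
```

Emit:
servo_tool(deltas="0 0 0 0 0 -20 120;0 0 0 0 0 -35 120;0 0 0 0 0 -40 120;0 0 0 0 0 -40 120;0 0 0 0 0 0 120")

```text
clock: 8.45
tcp_pos: [0.4882, 0.2626, 0.2032]
eef_rot: [-0.108, 0.994, 0.002, 0.004]
ft_force: [0.5, 0.1, 0.3]
grip_width: 0.0464
```

```bash
python3 - <<'E'
from wr import *
o,d=snap('side','side6');o,w=snap('wrist','w6')
print(o['tcp_pos'],o['ft_force'],o['grip_width'],o['eef_rot'],o['joints'])
cv2.imwrite('pics/v6.png',cv2.resize(d['img'][180:330,200:400],None,fx=4,fy=4,interpolation=cv2.INTER_CUBIC))
# target above knob
R=Ro.from_quat(o['eef_rot']).as_matrix()
print(R.T@(np.array([.5385,.122,.19])-o['tcp_pos'])*1000)
E
```

```text
[0.48694227 0.26199484 0.20053353] [ 0.20423371  0.17762701 -1.05991878] 0.04637863997351923 [-0.10786908  0.99416125  0.00134943  0.00242018] [-0.67591827  0.32451889  0.11907933  1.83298757 -0.04594741  0.981178
  1.24930626]
[ -20.27857201 -147.81757005   10.31774345]
```

View pics/v6.png

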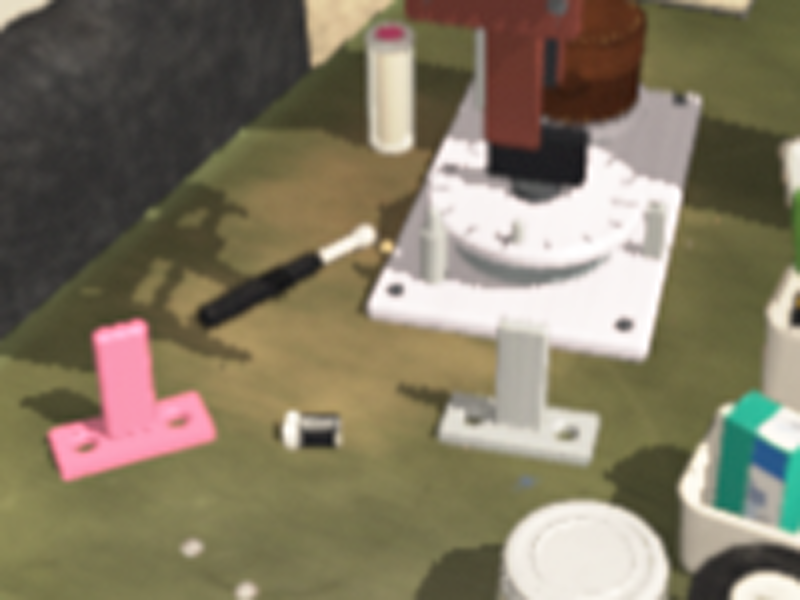

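Emit:
servo_tool(deltas="0 0 0 -5 -37 0 120;0 0 0 -5 -37 0 120;0 0 0 -5 -37 0 120;0 0 0 -5 -37 0 120;0 0 0 0 0 30 120;0 0 0 0 0 30 120;0 0 0 0 0 0 120;0 0 0 0 0 0 120")

```text
clock: 9.35
tcp_pos: [0.536, 0.1208, 0.1368]
eef_rot: [-0.108, 0.994, -0.0, -0.002]
ft_force: [0.6, -0.1, 0.9]
grip_width: 0.0462
```

```bash
python3 - <<'E'
from wr import *
o,w0=snap('wrist','w7');w=wcam(o,w0)
print(o['clock'],o['tcp_pos'],o['eef_rot'],o['joints'])
cv2.imwrite('pics/w7c.png',cv2.resize(w0['img'][60:310,220:420],None,fx=2.4,fy=2.4,interpolation=cv2.INTER_CUBIC)[:600])
cp=proj(w,[(0.5385,.122,.086)]);print('knob model px',cp, 'tool axis px',proj(w,[o['tcp_pos']*[1,1,0]+[0,0,.086]]))
for m in masks_of(w0,'knob_grip'):
    ys,xs=np.where(m['mask']);print(m['p'],m['at'],xs.min(),xs.max(),ys.min(),ys.max())
E
```

```text
9.35 [0.53597312 0.1207545  0.13680096] [-1.07980931e-01  9.94151623e-01 -4.02450008e-04 -1.58328552e-03] [-0.44161655  0.40138197  0.1686977   1.89892248 -0.08699614  0.85154899
  1.55868838]
knob model px [[319.67137465 237.76896749]] tool axis px [[318.53122193 233.45613997]]
0.94 [319.7, 203.3] 236 405 130 291
```

View pics/w7c.png

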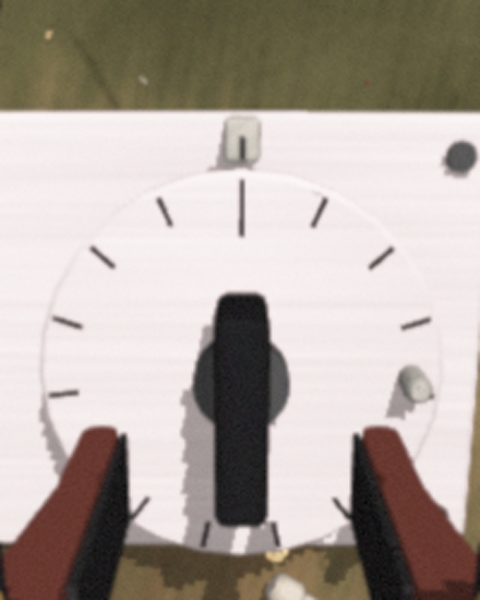

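Emit:
servo_tool(deltas="0 0 0 -1.5 0 20 120;0 0 0 0 0 20 120;0 0 0 0 0 10 120;0 0 0 0 0 6 120;0 0 0 0 0 0 120;0 0 0 0 0 0 120")

```text
clock: 10.05
tcp_pos: [0.5388, 0.1214, 0.0826]
eef_rot: [-0.108, 0.994, 0.0, 0.001]
ft_force: [-0.4, -0.1, 0.1]
grip_width: 0.0467
```

```bash
python3 - <<'E'
from wr import *
o,w0=snap('wrist','w8');w=wcam(o,w0)
print(o['clock'],o['tcp_pos'],o['eef_rot'],o['ft_force'])
cv2.imwrite('pics/w8c.png',cv2.resize(w0['img'][60:310,220:420],None,fx=2.4,fy=2.4,interpolation=cv2.INTER_CUBIC)[:600])
E
```

```text
10.05 [0.53881485 0.12140435 0.08261132] [-1.07892328e-01  9.94162446e-01  1.25505502e-04  5.10884984e-04] [-0.36354435 -0.08751443  0.09142774]
```

View pics/w8c.png

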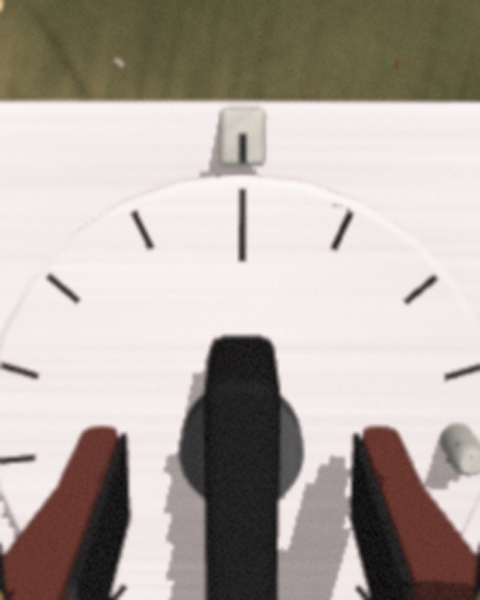

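Emit:
servo_tool(deltas="0 0 0 0 0 2 120;0 0 0 0 0 0 160;0 0 0 0 0 0 200;0 0 0 0 0 0 255;0 0 0 0 0 0 255;0 0 0 0 0 0 255;0 0 0 0 0 0 255;0 0 0 0 0 0 255")

```text
clock: 10.9
tcp_pos: [0.5383, 0.1216, 0.0799]
eef_rot: [-0.108, 0.994, 0.0, -0.0]
ft_force: [-0.5, 1.2, 0.3]
grip_width: 0.0136
```

Emit:
servo_tool(deltas="0 0 0.07 0 0 0 255;0 0 0.07 0 0 0 255;0 0 0.07 0 0 0 255;0 0 0.07 0 0 0 255;0 0 0.07 0 0 0 255;0 0 0.069 0 0 0 255;0 0 0 0 0 0 255;0 0 0 0 0 0 255")

```text
clock: 11.7
tcp_pos: [0.5383, 0.1217, 0.0799]
eef_rot: [0.1, 0.995, 0.0, -0.0]
ft_force: [-0.4, 2.7, 1.2]
grip_width: 0.0141
```

```bash
python3 - <<'E'
from wr import *
o,w0=snap('wrist','w9')
print(o['clock'],o['tcp_pos'],o['eef_rot'],o['ft_force'],o['ft_torque'],2*np.degrees(np.arctan2(o['eef_rot'][0],o['eef_rot'][1])))
cv2.imwrite('pics/w9c.png',cv2.resize(w0['img'][60:310,200:440],None,fx=2.4,fy=2.4,interpolation=cv2.INTER_CUBIC)[:600])
E
```

```text
11.7 [0.53826964 0.12170907 0.0798646 ] [ 1.00018091e-01  9.94985606e-01  1.55875843e-04 -3.57683791e-05] [-0.385723    2.71615634  1.17162412] [ 0.53250202  0.11877794 -0.00870657] 11.480424619355443
```

View pics/w9c.png

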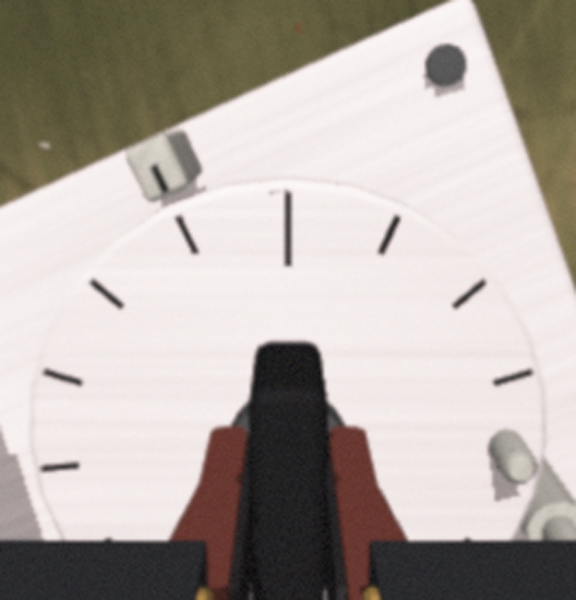

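One click: the next tick now stands at the pointer, at crop (185,232). I'll continue.

Emit:
servo_tool(deltas="0 0 0.07 0 0 0 255;0 0 0.07 0 0 0 255;0 0 0.07 0 0 0 255;0 0 0.07 0 0 0 255;0 0 0.07 0 0 0 255;0 0 0.069 0 0 0 255;0 0 0 0 0 0 255;0 0 0 0 0 0 255")

```text
clock: 12.55
tcp_pos: [0.5383, 0.1218, 0.0799]
eef_rot: [0.304, 0.953, 0.0, -0.0]
ft_force: [-0.8, 4.8, 0.6]
grip_width: 0.0139
```

Emit:
servo_tool(deltas="0 0 0.07 0 0 0 255;0 0 0.07 0 0 0 255;0 0 0.07 0 0 0 255;0 0 0.07 0 0 0 255;0 0 0.07 0 0 0 255;0 0 0.069 0 0 0 255;0 0 0 0 0 0 255;0 0 0 0 0 0 255")

```text
clock: 13.35
tcp_pos: [0.5384, 0.1219, 0.0799]
eef_rot: [0.495, 0.869, 0.0, -0.0]
ft_force: [0.9, 4.8, 0.4]
grip_width: 0.0139
```

```bash
python3 - <<'E'
from wr import *
o,w0=snap('wrist','w10');_,d=snap('side','side10');_,c=snap('top','top10')
print(o['clock'],o['tcp_pos'],o['eef_rot'],o['ft_force'],o['ft_torque'],2*np.degrees(np.arctan2(o['eef_rot'][0],o['eef_rot'][1])))
cv2.imwrite('pics/w10c.png',w0['img'])
cv2.imwrite('pics/v10.png',np.hstack([cv2.resize(d['img'][180:330,200:350],(400,400)),cv2.resize(c['img'][150:280,200:330],(400,400))]))
# expected angle of pointer vs ticks in dial frame
w=wcam(o,w0); k=np.array([.5383,.1217])
a0=np.radians(2*np.degrees(np.arctan2(o['eef_rot'][0],o['eef_rot'][1])))
for n in range(5):
    th=.2155+np.pi+n*0  # pointer dir
print('pointer px',proj(w,[(k[0]+.068*np.cos(.2125+np.pi),k[1]+.068*np.sin(.2125+np.pi),.046)]))
E
```

```text
13.35 [0.53843784 0.1218759  0.07988037] [ 4.95418865e-01  8.68654160e-01  3.09724743e-04 -4.53196496e-05] [0.86555163 4.76592247 0.40468145] [ 1.0715371   0.05259623 -0.00644952] 59.394752314289875
pointer px [[195.79663075 209.06291992]]
```

View pics/w10c.png

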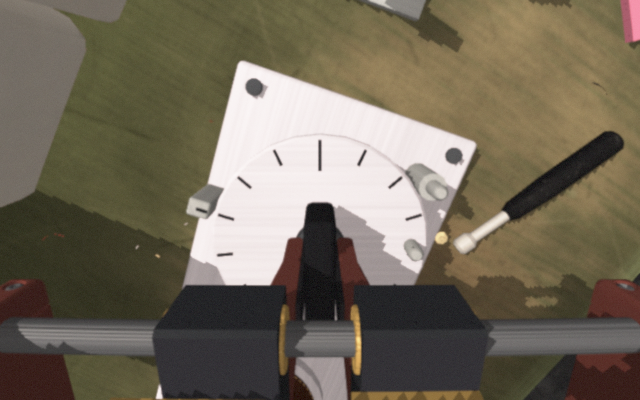

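View pics/v10.png

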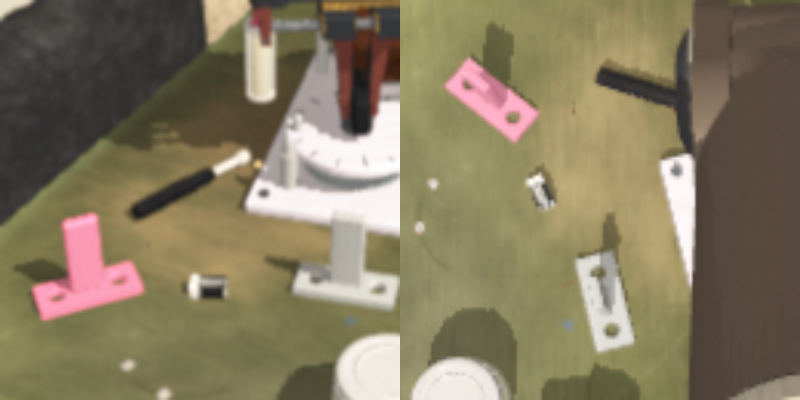

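```bash
python3 -c "
from bench import *
o=get_obs();print(o['clock'],o['ft_force'],o['ft_torque'],o['grip_width']);job_done()"
```

```text
13.5 [-1.00411071  5.26322499 -0.09385126] [ 1.04055389  0.00537778 -0.03908398] 0.013788196317957377
the job is handed in; nothing more can be done
```

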